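Set the dish-drying timer by its clicks

ROBOT

A 7-joint arm with a two-finger parallel gripper is mounted at the origin on the work surface. World frame = base frame: x ahead of the robot, y to its left, z up, the work surface at z = 0. Lengths are in m, angles in rad, forces in N, time in s.
With the tool pointing down it reaches from about 0.425 to 0.975 m from the base axis. Payload 16.7 kg.
Tool frame: the origin (TCP) lies at the very end of the fingers, on their centre line; the grasp point (between the pads) lies 19 mm behind it; z points along the fingers, y is the line along which they close (so a half turn about z gives the same grasp; the last joint's range is limited). The gripper opens to 85 mm and grips with 20 to 120 N. Pads are 22 mm wide; open, the fingers measure 114 mm over their backs; the gripper's body (76 mm by 85 mm) begins 54 mm behind the grasp point. The pads swing forward as they close: fully open they stand 13 mm farther back than shut.
Start: joints at [1.175, 0.426, 0.074, 1.606, -0.034, 1.111, -0.067], TCP at [0.164, -0.655, 0.231] pointing down, gripper open.
Joint ranges: [-2.85, 2.85], [-0.5, 2.14], [-1.23, 1.37], [0.21, 2.46], [-1.02, 4.16], [0.16, 2.05], [-2.73, 2.73]. Speed limits (rad/s): [1.89, 1.89, 2.39, 2.39, 3.01, 3.01, 3.01].

INTERFACE

Orientations are given as a unit quaternion [x, y, z, w].
In Python, from workcell import r, cams, finder gives the robot as it stands.
- The arm moves only by the tool arm_command, never from a script. Its argument "commands" is a list of rows, each an object of numbers: "dx", "dy", "dz": the shift along the tool's x, y, z in units of 30 mm (1.0 is 30 mm); "wx", "wy", "wz": the turn, a rotation vector about the tool's x, y, z in units of 10 degrees (1.0 is 10 degrees). A call has 1 to 20 rows; each row is the pose to reach, as a shift and turn from the pose commanded when the call began, along the tool's axes at that moment; what a row does not reach only later rows make up. A row lasts 1/8 s, in which the tool goes at most 62.5 mm and 10.7 degrees, less where a joint would pass 70% of its speed; a pose out of reach is approached as far as the arm can. A call with a gripper value outside its range is refused whole. "claw" is the opening, from 0 (shut) to 1 (fully open), set as the call begins (left out, the last holds). The fingers move at their own pace and stop on an object; the grip force is fixed at half the most. Time passes only in rows, so rows that repeat a pose let the fingers close. It gives the time, the measured TCP pose, the force, the opening and the grip force at its end, in the units of the state.
- r.read_state(): the state, without advancing time (a new reading comes with each control period).
- cams.capture(name): name is "side" or "top"; returns a dict with "frame" (420x560x3 uint8, red, green, blue), "z_map" (420x560 float32, m along the optical axis (not along the pixel's ray), 0 where there is no reading), "fx", "fy", "cx", "cy" (pixels), "origin" and "orientation" of the camera in the world. Camera axes: x right, y down, z forward; pixel columns grow to the right and rows downward; lengths in m; the calibration is good to about 2 mm. A picture is of the moment at which its call begins.
- r.finish_job(): hands the job in; it is judged then, once.
Trained networks look in a picture, given as the dict that the camera call returned (one of the last four; its "shot" number tells which), for a name from the list of things; names that differ only in an ending like _2 or _b are one class to them, and where a whole thing is asked for, a point or a joint stands for the part that bears it (a point fixed in the world has none). Each returns a list of dicts, best first, with "score" (0 to 1); they miss things now and then, are a little off and sometimes report something else, mostly with a low value. They report only what shows in the picture. A call takes as long as a camera call. They do not tell look-alikes from the thing itself.
- finder.find_in(name, picture): "xy" ([column, row] in pixels, amid what is visible of it).
The state is a dict: "time": time; "qpos": joint angles; "joint_velocities": joint speeds; "joint_efforts": joint torques, N m; "eef_pos": TCP position; "orientation": TCP orientation; "wrist_force": force on the tool from outside, world axes, zero at the start; "ft_torque": the same for the moment, N m; "finger_gap": finger opening in m; "gripper_force": force on a finger pad.
Only numpy, scipy, OpenCV 4.12 (cv2) and the standard library are available. Lean on these libraries where they do the work, as an engineer would, in place of code of your own. Each camera call takes 0.05 s, during which the arm holds its last target. There are 200 camera calls.

TASK

Set the drying timer, the square white control box with the larger dial: turn its dial clockwise, click by click, until the pointer rests on the fourth short mark after the long off mark (the one at the 12 o'clock of the box, on the side away from the robot), then let go. The dial may already stand a click or two past off. Leave the other dial, the small one on the round box, as it is.

Things in the scene. Friction and masses are not known exactly. Their poses are not given: they have to be found in the camera images.
- dryer_timer: Drying timer: white box 110 x 110 mm, top 42 mm above the counter, fixed. Origin: centre of its underside, below the dial's axis; z up, x to its 12 o'clock, y to its 9 o'clock. On top, nine marks ring the dial 24 degrees apart: the long one is off, 96 degrees counter-clockwise of 12 o'clock; then, clockwise, eight short ones, the fourth of them at 12 o'clock.
- timer_grip (a point): Top centre of the timer dial's grip bar, on the upright turning axis, 75 mm above the counter. The dial: grey disc, diameter 66 mm, top at 50 mm; across it an upright bar 56 long, 12 wide, 25 mm tall (heights 50 to 75 mm), to be pinched across its width. x points along the bar to its pointer end (white line), z up; the frame turns with the dial.
- timer_dial (a joint): Timer dial angle in rad, growing clockwise seen from above: 0 at off, 0.419 (24 degrees) a click, 1.676 at the fourth short mark, 3.35 at the last; stops just beyond both ends. About 0.1 N m turns it out of a click; released within 10 degrees of a click it settles there by itself. Turns both ways. Starts at the first or second short mark.
- vent_pointer (a point): Top of the pointer end of the other dial (window vent), to be left alone: grey disc, diameter 44 mm, with a bar 38 x 10 x 20 mm, on a round white housing of diameter 90 mm fixed to the counter. The point is 70 mm above the counter, 19 mm from that dial's upright axis along this frame's +x; z up. Turns smoothly, no clicks.
Mind the look-alikes: they are no part of the job. What is shaped like the dryer_timer but brown, purple or red is not meant.

How it is judged:
By the outcome, as a careful person would: the job done as asked, in the order asked, and still so for the second after the job is handed in, with the robot touching nothing.
It also fails if it takes over 35 s, if anything falls off the work surface, if the arm or the gripper's body presses on something with over 40 N, if the wrist force passes 120 N, or if a joint passes its speed limit or range.

## Working session

There is one attempt and no reset: what is moved stays moved. The work goes in short steps, Python scripts to look and compute and a tool call to move; the robot and the scene stay as the last step left them, time stands still between calls to the robot, and variables do not carry over. Pictures are saved under pics/ and viewed, at most 10 in all, crops included, and the job is handed in when it is done.

Besides the shell and the picture viewer there is one more tool, called after "Emit:" as name([rows], argument=value, ...), one row to a line, values as JSON. arm_command: Moves the arm, as the interface text tells. Its arguments: {"type":"object","properties":{"commands":{"type":"array"},"claw":{"type":"number"}},"required":["commands"]}

```bash
mkdir -p pics; cat > h.py <<'E'
import numpy as np, cv2
from scipy.spatial.transform import Rotation as R
from workcell import r, cams, finder
def world(c,u,v,z=None):
    d=np.array([(u-c["cx"])/c["fx"],(v-c["cy"])/c["fy"],1.])
    Rm=R.from_quat(c["orientation"]).as_matrix() if np.size(c["orientation"])==4 else np.array(c["orientation"])
    o=np.array(c["origin"]); w=Rm@d
    if z is None: 
        return o+w*c["z_map"][int(round(v)),int(round(u))]
    return o+w*(z-o[2])/w[2]
def save(c,n): cv2.imwrite("pics/"+n,c["frame"][:,:,::-1])
E
python3 - <<'E'
from h import *
ims=[]
for n in ("top","side"):
    c=cams.capture(n); ims.append(c["frame"]); print(n,c["origin"],c["orientation"],c["fx"])
    for t in ("dryer_timer","timer_grip","vent_pointer"):
        for f in finder.find_in(t,c): print(t,np.round(f["xy"]),round(f["score"],2),world(c,*f["xy"]).round(3))
    save(c,n+"0.png")
print(r.read_state())
E
```

```text
top [0.23497808 0.02103482 0.94582246] [-0.69307489  0.71178035 -0.08177338  0.07955533] 415.5536907186473
dryer_timer [219. 245.] 0.94 [0.351 0.159 0.072]
dryer_timer [437. 303.] 0.76 [ 0.219 -0.297  0.047]
dryer_timer [136. 215.] 0.67 [0.421 0.338 0.071]
dryer_timer [343. 165.] 0.62 [ 0.53  -0.117  0.049]
dryer_timer [360. 247.] 0.58 [ 0.34  -0.14   0.059]
timer_grip [216. 244.] 0.92 [0.354 0.166 0.073]
timer_grip [442. 300.] 0.83 [ 0.227 -0.298  0.072]
timer_grip [345. 159.] 0.77 [ 0.534 -0.118  0.075]
timer_grip [360. 245.] 0.75 [ 0.344 -0.139  0.072]
timer_grip [132. 214.] 0.65 [0.423 0.347 0.072]
vent_pointer [223. 139.] 0.77 [0.591 0.153 0.069]
side [0.11789036 0.63176062 0.77661793] [-0.21110646  0.90516155 -0.35800974  0.08913836] 383.63199539703237
dryer_timer [280. 269.] 0.96 [0.346 0.185 0.048]
dryer_timer [208. 323.] 0.77 [0.42  0.368 0.047]
dryer_timer [273. 173.] 0.75 [ 0.512 -0.103  0.047]
dryer_timer [329. 191.] 0.57 [ 0.343 -0.113  0.038]
timer_grip [211. 317.] 0.95 [0.423 0.355 0.047]
timer_grip [333. 182.] 0.89 [ 0.343 -0.141  0.05 ]
timer_grip [269. 165.] 0.86 [ 
[... 237 characters left out ...]
  1.60607319, -0.03412385,
        1.11075882, -0.06707777]), 'joint_velocities': array([ 3.26437416e-05, -3.43792119e-03, -1.01043152e-03, -8.31093508e-04,
        2.84141756e-04, -5.31775906e-04,  1.23386839e-03]), 'joint_efforts': array([-2.80421853e-03, -9.48606563e+01,  3.75303760e+00, -4.63376534e+01,
        1.90726575e-02,  4.57842601e-03,  7.35763979e-05]), 'eef_pos': array([ 0.16422777, -0.65464382,  0.23118018]), 'orientation': array([ 9.92459211e-01,  1.22575296e-01,  4.40374524e-06, -1.09683399e-04]), 'wrist_force': array([-0.86622122, -0.24979597, -0.06900214]), 'ft_torque': array([-0.03710294, -0.00179068, -0.01605025]), 'gripper_force': 0.0, 'finger_gap': 0.08538164240947105}
```

View pics/top0.png

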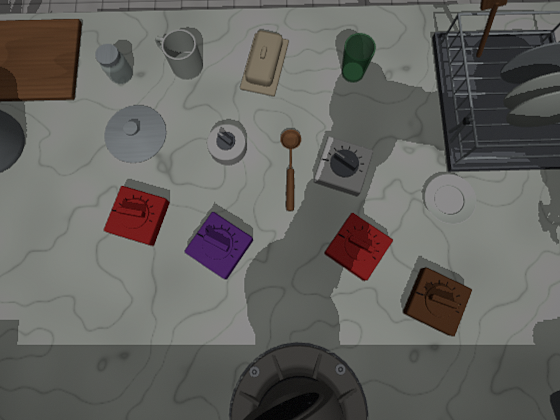

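View pics/side0.png

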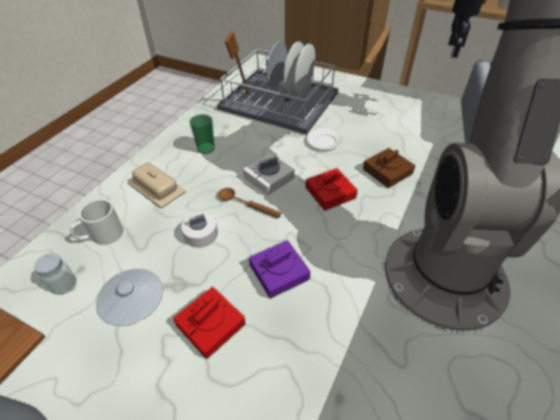

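Candidates: white box (343,163) top, red (136,215) and (360,247), purple (219,245), brown (437,303). Only the box at (343,163) is white and square, so it is the one meant. The round box at (226,141) is the vent. I'll confirm that in an enlarged crop.

```bash
cat > ortho.py <<'E'
from h import *
def ortho(c,cx,cy,z,half=0.085,n=400):
    # image: up = world +x, left = world +y
    P=[]; Q=[(0,0),(n,0),(n,n),(0,n)]
    Rm=R.from_quat(c["orientation"]).as_matrix()
    for a,b in Q:
        w=np.array([cx+half*(1-2*b/n),cy+half*(1-2*a/n),z])
        p=Rm.T@(w-np.array(c["origin"])); P.append((c["fx"]*p[0]/p[2]+c["cx"],c["fy"]*p[1]/p[2]+c["cy"]))
    H=cv2.getPerspectiveTransform(np.float32(P),np.float32(Q))
    return cv2.warpPerspective(c["frame"],H,(n,n),flags=cv2.INTER_CUBIC)
E
python3 - <<'E'
from ortho import *
out=[]
for n in ("top","side"):
    c=cams.capture(n)
    im=ortho(c,0.533,-0.118,0.05 if n=="top" else 0.075)
    out.append(cv2.convertScaleAbs(im,alpha=1.3,beta=10))
    # bar by depth
    ys,xs=np.mgrid[0:420,0:560]
    d=np.stack([(xs-c["cx"])/c["fx"],(ys-c["cy"])/c["fy"],np.ones_like(xs,float)],-1)
    W=np.array(c["origin"])+(d*c["z_map"][...,None])@R.from_quat(c["orientation"]).as_matrix().T
    near=(np.hypot(W[...,0]-.533,W[...,1]+.118)<.09)&(c["z_map"]>0)
    for lo,hi,lab in((.066,.085,"bar"),(.034,.046,"box")):
        m=near&(W[...,2]>lo)&(W[...,2]<hi)
        p=W[m]
        if len(p)>4:
            rect=cv2.minAreaRect(np.float32(p[:,:2])*1000); e=np.linalg.eigh(np.cov(p[:,:2].T))[1][:,1]
            print(n,lab,len(p),p.mean(0).round(4),np.median(p[:,2]).round(4),rect,np.degrees(np.arctan2(e[1],e[0])).round(1))
cv2.imwrite("pics/crop1.png",np.hstack(out)[:,:,::-1])
E
```

```text
top bar 157 [ 0.5329 -0.1184  0.074 ] 0.0744 ((533.6854858398438, -118.51551818847656), (56.6072998046875, 13.31511116027832), 51.41380310058594) 51.7
top box 1566 [ 0.53   -0.1178  0.0418] 0.0419 ((533.4218139648438, -119.111083984375), (109.73750305175781, 110.7105484008789), 69.93748474121094) 162.7
side bar 97 [ 0.5353 -0.1184  0.0729] 0.0737 ((536.879150390625, -119.0653305053711), (57.335243225097656, 15.885536193847656), 50.97748565673828) 51.3
side box 677 [ 0.53   -0.1079  0.0416] 0.042 ((536.1121826171875, -120.78046417236328), (111.98313903808594, 113.45144653320312), 69.55634307861328) -160.3
```

View pics/crop1.png

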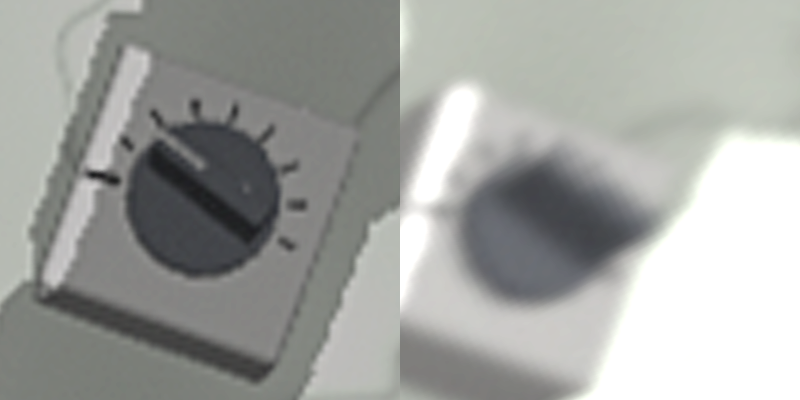

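The crop confirms it. The box is white with a long mark at crop (100,178), and the pointer, with its white line, is at about (165,140) on the first short mark. Bar yaw is about +51.5° and 12 o'clock is about −20°, so the dial must turn 72° clockwise. I'm approaching now.

Emit:
arm_command([
  {"dx": 2, "dy": -1.8, "dz": 0.2, "wz": -0.5},
  {"dx": 4, "dy": -3.6, "dz": 0.4, "wz": -1},
  {"dx": 6, "dy": -5.3, "dz": 0.6, "wz": -1.5},
  {"dx": 8, "dy": -7.1, "dz": 0.8, "wz": -2},
  {"dx": 10, "dy": -8.8, "dz": 1, "wz": -2.5},
  {"dx": 12, "dy": -10.6, "dz": 1.2, "wz": -3},
  {"dx": 14, "dy": -12.3, "dz": 1.5, "wz": -3.4},
  {"dx": 15.5, "dy": -13.7, "dz": 1.9, "wz": -3.7},
  {"dx": 16.3, "dy": -14.35, "dz": 2.2, "wz": -3.75},
  {"dx": 16.3, "dy": -14.35, "dz": 2.5, "wz": -3.75},
  {"dx": 16.3, "dy": -14.35, "dz": 2.5, "wz": -3.75},
  {"dx": 16.3, "dy": -14.35, "dz": 2.5, "wz": -3.75},
  {"dx": 16.3, "dy": -14.35, "dz": 2.5, "wz": -3.75},
], claw=1)

```text
invalid input at $.commands[0]: expected keys dx, dy, dz, wx, wy, wz
```

Emit:
arm_command([
  {"dx": 2, "dy": -1.8, "dz": 0.2, "wx": 0, "wy": 0, "wz": -0.5},
  {"dx": 4, "dy": -3.6, "dz": 0.4, "wx": 0, "wy": 0, "wz": -1},
  {"dx": 6, "dy": -5.3, "dz": 0.6, "wx": 0, "wy": 0, "wz": -1.5},
  {"dx": 8, "dy": -7.1, "dz": 0.8, "wx": 0, "wy": 0, "wz": -2},
  {"dx": 10, "dy": -8.8, "dz": 1, "wx": 0, "wy": 0, "wz": -2.5},
  {"dx": 12, "dy": -10.6, "dz": 1.2, "wx": 0, "wy": 0, "wz": -3},
  {"dx": 14, "dy": -12.3, "dz": 1.5, "wx": 0, "wy": 0, "wz": -3.4},
  {"dx": 15.5, "dy": -13.7, "dz": 1.9, "wx": 0, "wy": 0, "wz": -3.7},
  {"dx": 16.3, "dy": -14.35, "dz": 2.2, "wx": 0, "wy": 0, "wz": -3.75},
  {"dx": 16.3, "dy": -14.35, "dz": 2.5, "wx": 0, "wy": 0, "wz": -3.75},
  {"dx": 16.3, "dy": -14.35, "dz": 2.5, "wx": 0, "wy": 0, "wz": -3.75},
  {"dx": 16.3, "dy": -14.35, "dz": 2.5, "wx": 0, "wy": 0, "wz": -3.75},
  {"dx": 16.3, "dy": -14.35, "dz": 2.5, "wx": 0, "wy": 0, "wz": -3.75},
], claw=1)

```text
time: 2.12
eef_pos: [0.5335, -0.1189, 0.1564]
orientation: [0.901, 0.435, -0.0, 0.0]
wrist_force: [-0.6, -1.1, -0.2]
finger_gap: 0.0853
gripper_force: 0.0
```

Emit:
arm_command([
  {"dx": 0, "dy": 0, "dz": 1, "wx": 0, "wy": 0, "wz": 0},
  {"dx": 0, "dy": 0, "dz": 2, "wx": 0, "wy": 0, "wz": 0},
  {"dx": 0, "dy": 0, "dz": 2.8, "wx": 0, "wy": 0, "wz": 0},
  {"dx": 0, "dy": 0, "dz": 3.35, "wx": 0, "wy": 0, "wz": 0},
  {"dx": 0, "dy": 0, "dz": 3.35, "wx": 0, "wy": 0, "wz": 0},
  {"dx": 0, "dy": 0, "dz": 3.35, "wx": 0, "wy": 0, "wz": 0},
])

```text
time: 2.88
eef_pos: [0.5342, -0.1185, 0.0567]
orientation: [0.9, 0.435, 0.0, 0.0]
wrist_force: [0.5, 0.2, 0.3]
finger_gap: 0.0856
gripper_force: 0.0
```

Emit:
arm_command([
  {"dx": 0, "dy": 0, "dz": 0, "wx": 0, "wy": 0, "wz": 0},
  {"dx": 0, "dy": 0, "dz": 0, "wx": 0, "wy": 0, "wz": 0},
  {"dx": 0, "dy": 0, "dz": 0, "wx": 0, "wy": 0, "wz": 0},
  {"dx": 0, "dy": 0, "dz": 0, "wx": 0, "wy": 0, "wz": 0},
  {"dx": 0, "dy": 0, "dz": 0, "wx": 0, "wy": 0, "wz": 0},
  {"dx": 0, "dy": 0, "dz": 0, "wx": 0, "wy": 0, "wz": 0},
  {"dx": 0, "dy": 0, "dz": 0, "wx": 0, "wy": 0, "wz": 0},
  {"dx": 0, "dy": 0, "dz": 0, "wx": 0, "wy": 0, "wz": 0},
], claw=0)

```text
time: 3.88
eef_pos: [0.5353, -0.1192, 0.0564]
orientation: [0.901, 0.435, 0.001, 0.001]
wrist_force: [7.9, -7.3, -1.1]
finger_gap: 0.0104
gripper_force: 62.4
```

Emit:
arm_command([
  {"dx": 0, "dy": 0.05, "dz": 0, "wx": 0, "wy": 0, "wz": 0.5},
  {"dx": 0, "dy": 0.05, "dz": 0, "wx": 0, "wy": 0, "wz": 1.1},
  {"dx": 0, "dy": 0.05, "dz": 0, "wx": 0, "wy": 0, "wz": 1.7},
  {"dx": 0, "dy": 0.05, "dz": 0, "wx": 0, "wy": 0, "wz": 2.3},
  {"dx": 0, "dy": 0.05, "dz": 0, "wx": 0, "wy": 0, "wz": 2.9},
  {"dx": 0, "dy": 0.05, "dz": 0, "wx": 0, "wy": 0, "wz": 3.5},
  {"dx": 0, "dy": 0.05, "dz": 0, "wx": 0, "wy": 0, "wz": 4.1},
  {"dx": 0, "dy": 0.05, "dz": 0, "wx": 0, "wy": 0, "wz": 4.7},
  {"dx": 0, "dy": 0.05, "dz": 0, "wx": 0, "wy": 0, "wz": 5.3},
  {"dx": 0, "dy": 0.05, "dz": 0, "wx": 0, "wy": 0, "wz": 5.9},
  {"dx": 0, "dy": 0.05, "dz": 0, "wx": 0, "wy": 0, "wz": 6.5},
  {"dx": 0, "dy": 0.05, "dz": 0, "wx": 0, "wy": 0, "wz": 7},
  {"dx": 0, "dy": 0.05, "dz": 0, "wx": 0, "wy": 0, "wz": 7.2},
  {"dx": 0, "dy": 0.05, "dz": 0, "wx": 0, "wy": 0, "wz": 7.2},
  {"dx": 0, "dy": 0.05, "dz": 0, "wx": 0, "wy": 0, "wz": 7.2},
])

```text
time: 5.75
eef_pos: [0.5361, -0.1208, 0.0564]
orientation: [0.984, -0.178, 0.001, 0.001]
wrist_force: [4.8, -9.0, 0.2]
finger_gap: 0.0105
gripper_force: 62.6
```

Emit:
arm_command([
  {"dx": 0, "dy": 0, "dz": 0, "wx": 0, "wy": 0, "wz": 0},
  {"dx": 0, "dy": 0, "dz": 0, "wx": 0, "wy": 0, "wz": 0},
  {"dx": 0, "dy": 0, "dz": 0, "wx": 0, "wy": 0, "wz": 0},
  {"dx": 0, "dy": 0, "dz": 0, "wx": 0, "wy": 0, "wz": 0},
  {"dx": 0, "dy": 0, "dz": 0, "wx": 0, "wy": 0, "wz": 0},
  {"dx": 0, "dy": 0, "dz": 0, "wx": 0, "wy": 0, "wz": 0},
  {"dx": 0, "dy": 0, "dz": -0.5, "wx": 0, "wy": 0, "wz": 0},
  {"dx": 0, "dy": 0, "dz": -1.5, "wx": 0, "wy": 0, "wz": 0},
  {"dx": 0, "dy": 0, "dz": -3, "wx": 0, "wy": 0, "wz": 0},
  {"dx": 0, "dy": 0, "dz": -4.5, "wx": 0, "wy": 0, "wz": 0},
  {"dx": 0, "dy": 2, "dz": -5, "wx": 0, "wy": 0, "wz": 0},
  {"dx": 0, "dy": 4, "dz": -5, "wx": 0, "wy": 0, "wz": 0},
  {"dx": 0, "dy": 6, "dz": -5, "wx": 0, "wy": 0, "wz": 0},
  {"dx": 0, "dy": 7, "dz": -5, "wx": 0, "wy": 0, "wz": 0},
  {"dx": 0, "dy": 7, "dz": -5, "wx": 0, "wy": 0, "wz": 0},
], claw=1)

```text
time: 7.62
eef_pos: [0.4604, -0.3183, 0.2069]
orientation: [0.984, -0.179, 0.0, 0.0]
wrist_force: [0.6, -0.1, 0.3]
finger_gap: 0.0855
gripper_force: 0.0
```

```bash
python3 - <<'E'
from ortho import *
out=[]
for n in ("top","side"):
    c=cams.capture(n)
    out.append(cv2.convertScaleAbs(ortho(c,0.533,-0.118,0.05),alpha=1.3,beta=10))
cv2.imwrite("pics/crop2.png",np.hstack(out)[:,:,::-1])
E
```

```text
(no output)
```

View pics/crop2.png

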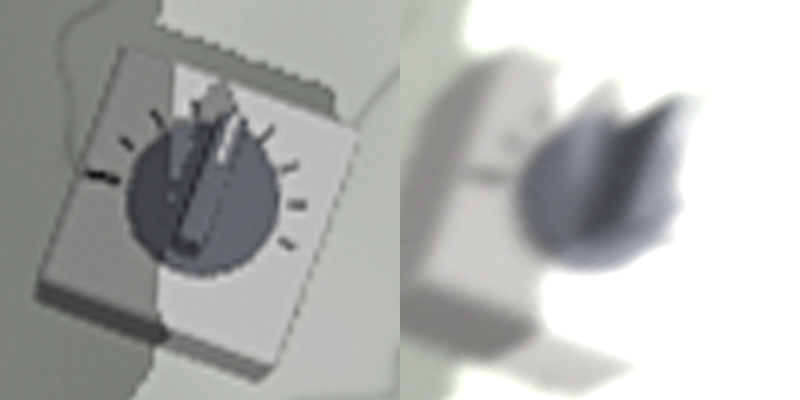

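The pointer runs from crop (188,245) to (230,120), about 19–20° clockwise. It covers the fourth short mark, at the box's 12 o'clock, and the gripper is clear.

```bash
python3 -c "
from workcell import r
print(r.finish_job())"
```

```text
the job is handed in; nothing more can be done
None
```

The white drying timer's dial was turned clockwise three clicks, from the first short mark to the fourth (12 o'clock), and released. The vent dial was left untouched, and the job was handed in at about 7.7 s of the 35 s allowed.

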